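# Free the pawl and lower the still-life stand

### The arm

A 6-joint arm with a two-finger parallel gripper is mounted at the origin on the work surface. World frame = base frame: x ahead of the robot, y to its left, z up, the work surface at z = 0. Lengths are in mm, angles in rad, forces in N, time in s.
With the tool pointing down it reaches from about 325 to 850 mm from the base axis. Payload 4.4 kg.
Tool frame: the origin (TCP) lies at the very end of the fingers, on their centre line; the grasp point (between the pads) lies 19 mm behind it; z points along the fingers, y is the line along which they close (so a half turn about z gives the same grasp; the last joint's range is limited). The gripper opens to 94 mm and grips with 3 to 60 N. Pads are 16 mm wide; open, the fingers measure 119 mm over their backs; the gripper's body (75 mm by 177 mm) begins 78 mm behind the grasp point.
Start: joints at [-1.252, 0.207, 1.542, -0, 1.393, -0.15], TCP at [260.296, -512.712, 205.447] pointing down, gripper open.
Joint ranges: [-2.73, 2.73], [-0.86, 2.22], [0.23, 2.46], [-1.11, 4.25], [0.08, 2.63], [-2.82, 2.82]. Speed limits (rad/s): [2.79, 2.79, 3.14, 3.14, 3.14, 3.14].

### API

Orientations are given as a 3x3 rotation matrix whose columns are the frame's x, y, z axes.
In Python, from cell import arm, optics gives the robot as it stands. The module is installed in compiled form; this text tells all that it offers.
- The arm moves only by the shell command python3 -m pendant 'ROWS' [FORCE]. ROWS is JSON, a list of rows, each an object of numbers: "dx", "dy", "dz": the shift along the tool's x, y, z in m; "rx", "ry", "rz": the turn, a rotation vector about the tool's x, y, z in rad; "grip": the closure, from 0 (fully open) to 1 (shut). A call has exactly 8 rows; each row shifts and turns the commanded pose from where the row before left it, along the tool's axes as they then stand; what a row does not reach is not made up. A row lasts 1/10 s, in which the tool goes at most 50 mm and 8.59 degrees, less where a joint would pass 70% of its speed; a pose out of reach is approached as far as the arm can. A call is refused whole if a number of a shift passes 0.05 or a number of a turn 0.15, either way. A call with a gripper value outside its range is refused whole. The fingers move at their own pace and stop on an object; FORCE is the grip in N (left out, the last holds). Time passes only in rows, so rows that do not move let the fingers close, or fill a call up. It gives the time, the measured TCP pose, the force, the opening and the grip force at its end, in the units of the state.
- arm.state(): the state, without advancing time (a new reading comes with each control period).
- optics.capture(name): name is "scene" or "top"; returns a dict with "frame" (480x640x3 uint8, red, green, blue), "fov_y" (degrees; the focal length in pixels is half the picture's height over the tangent of half this angle, whatever the lens; pixels are square), "cx", "cy" (the principal point, pixels), "dist" ([k1, k2, p1, p2, k3] as OpenCV has them; the pictures are not rectified), "pose" (4x4, takes a point from camera to world coordinates). Camera axes: x right, y down, z forward; pixel columns grow to the right and rows downward; lengths in mm; the calibration is good to about 2 mm. A picture is of the moment at which its call begins. There is no depth.
- arm.close_job(): hands the job in; it is judged then, once.
The state is a dict: "clock": time; "q": joint angles; "joint_velocities": joint speeds; "tau": joint torques, N m; "tool_pos": TCP position; "tcp_rot": TCP orientation; "contact_force": force on the tool from outside, world axes, zero at the start; "wrist_torque": the same for the moment, N m; "gripper_width": opening from 0.0 (shut) to 1.0 (fully open); "grasp_force": force on a finger pad.
Only numpy, scipy, OpenCV 4.12 (cv2) and the standard library are available. Lean on these libraries where they do the work, as an engineer would, in place of code of your own. Each camera call takes 0.05 s, during which the arm holds its last target. There are 200 camera calls.

### The job

The plaster urn on the still-life stand has to come down: take the wooden-handled metal rod, slip it under the steel pawl beside the toothed post and flick the pawl up and right over, so that it lies clear on its rest (use the rod, keep the gripper off the pawl). Then ease the narrow board down, gently, until the post is fully home, pushing on the bare board and never touching the urn. Leave the rod lying flat on the table, clear of the stand, and the jar, paint box and tape roll where they are.

Things in the scene. Friction and masses are not known exactly. Their poses are not given: they have to be found in the camera images.
- stand: Fixed still-life stand; origin: centre of its underside on the table, z up. Base plate 200 (x) x 220 (y) x 12 mm; guide column 50 (x) x 80 (y) mm, top at height 135 mm, in which a post of 30 x 60 mm slides, carrying a narrow board along x. A steel rack of saw teeth (pitch 14 mm) runs up the post's +y face, tooth tips 38 mm from the axis. The pawl stands on the +y side.
- pawl_pin (a point): Centre of the pawl's pivot pin, which lies along the stand's x; at (0, 80, 153) mm in the stand's frame, axes as the stand's. The pin is held by two cheeks, together 26 mm wide in x, y 69 to 91 mm, top at height 162 mm. The rest for the thrown pawl is on their +y side, top at height 160 mm.
- pawl_gap (a point): Middle of the open space under the pawl, fixed at (0, 55, 137) mm in the stand's frame, axes as the stand's. It is open right through along x, from y 40 mm (column; tooth tips 38) to y 69 mm (cheeks), and from height 105 mm (bracket arm, 26 mm wide in x) to the pawl's underside (163 mm above y 55). A rod can pass through it along x. The board reaches out 130 mm on the -x side, above.
- pawl (a joint): Angle (rad) of the steel pawl: a straight bar, pin to nose 60 mm, 12 mm thick, 14 mm wide in x, 90 g, held by its weight alone. At 0 it leans 55 degrees from vertical towards the post, nose deep in the teeth; up to 0.22 it blocks the post from going down. It grows as the nose is lifted: 0.97 is upright, beyond that it falls over by itself to +y; at 1.80 it lies clear on its rest and stays.
- pawl_nose (a point): Tip of the pawl's nose, 60 mm from the pin.
- post (a joint): Height of the post and board above the lowest position, m: 0 is fully home on the bottom stop, 0.05 to 0.09 at the start. The guide grips the post: with the pawl off it stays where it is and goes down under a push of about 5 to 9 N.
- board_top (a point): Centre of the board's upper face, moving with the post; axes as the stand's. The board is plywood, 260 (x) x 96 (y) x 12 mm, level; its upper face is at height 232 mm when fully home. The urn is fixed on it 60 mm from the centre on the far (+x) side, on a plinth 66 mm square, 113 mm tall in all; the near (-x) half of the board is bare.
- cast: The white plaster urn, 113 mm tall with its plinth, 74 mm across (92 mm over the handles along y); origin on its axis, 10 mm above the board.
- rod_handle (a point): Centre of the handle of the rod, lying on the table. Wooden handle 76 mm long, 20 x 20 mm section, along x; a round aluminium rod, 8 mm in diameter, goes on from its +x end for 96 mm, so that its tip is 134 mm from this point along +x. x points to the tip, z up. Total 45 g.
- ink_jar: Closed glass ink jar with a black cap, 68 mm across, 88 mm tall, standing. Origin at the centre of its underside.
- paint_box: Closed dark tin paint box, 122 x 74 x 22 mm, long side along its x. Origin at the centre of its underside.
- tape_roll: Roll of tape lying flat, a ring 96 mm across, 25 mm high. Origin at the centre of its underside.
Mind the look-alikes: they are no part of the job. Of the things shaped like the part that bears rod_handle, the wooden one is meant.

How it is judged (in metres and radians):
On the way, in this order (a step that is already met when the one before it is completed fails the run):
1. the rod lifts the pawl clear of the teeth (value of joint pawl above 0.4 rad and contact force between rod and pawl above 0.05 N).
2. the pawl lies thrown over on its rest while the board is still up (value of joint pawl above 1.65 rad and value of joint post above 0.03 m), for 0.2 s.
3. the board is all the way down (value of joint post below 0.004 m), for 0.2 s.
At the end, for the whole second after the job is handed in: The post is home (board within 4 mm of its lowest position), the pawl lies thrown over on its rest (beyond 1.65 rad), and the rod lies flat on the table (handle centre below 16 mm, within 7 degrees of level), at rest and not touching the stand (value of joint post below 0.004 m and value of joint pawl above 1.65 rad and height (world z) of rod_handle below 0.016 m and angle between rod_handle's own x axis and vertical between 1.45 and 1.69 rad and contact force between rod and stand below 0.05 N and linear speed of rod below 0.02 m/s).
It fails at once if the gripper or arm touches the pawl (contact force between any of the fingers, the arm and pawl above 0.5 N).
It fails at once if something touches the plaster urn (contact force between any of the fingers, the arm, rod and cast above 0.5 N).
It fails at once if the board drops or is driven down faster than 0.3 m/s (velocity of joint post below -0.3 m/s).
It fails at once if the jar, the paint box or the tape roll is moved more than 25 mm (distance of any of ink_jar, paint_box, tape_roll from where it was at the start of the episode above 0.025 m).
It also fails if it takes over 72 s, if anything falls off the work surface, if the arm or the gripper's body presses on something with over 40 N, if the wrist force passes 120 N, or if a joint passes its speed limit or range.

## Working session

There is one attempt and no reset: what is moved stays moved. The work goes in short steps, Python scripts to look and compute and a shell command to move; the robot and the scene stay as the last step left them, time stands still between calls to the robot, and variables do not carry over. Pictures are saved under pics/ and viewed, at most 10 in all, crops included, and the job is handed in when it is done.

```bash
mkdir -p pics; cat > h.py <<'E'
import numpy as np,cv2,pickle
from cell import arm,optics
def cap(n):
    d=optics.capture(n); pickle.dump(d,open(f'{n}.pkl','wb')); return d
def K(d):
    f=d['frame'].shape[0]/2/np.tan(np.radians(d['fov_y'])/2)
    return np.array([[f,0,d['cx']],[0,f,d['cy']],[0,0,1]])
def ray(d,p):
    u=cv2.undistortPoints(np.array([[p]],float),K(d),np.array(d['dist']))[0,0]
    P=np.array(d['pose']); return P[:3,3],P[:3,:3]@np.array([u[0],u[1],1])
def atz(d,p,z):
    o,r=ray(d,p); return o+r*(z-o[2])/r[2]
def proj(d,X):
    P=np.linalg.inv(np.array(d['pose'])); 
    return cv2.projectPoints(np.array(X,float).reshape(-1,3),cv2.Rodrigues(P[:3,:3])[0],P[:3,3],K(d),np.array(d['dist']))[0][:,0]
def load(n): return pickle.load(open(f'{n}.pkl','rb'))
def save(d,name,box=None,s=1):
    im=d['frame'][:,:,::-1]
    if box: x0,y0,x1,y1=box; im=im[y0:y1,x0:x1]
    cv2.imwrite(f'pics/{name}.png',cv2.resize(im,None,fx=s,fy=s,interpolation=cv2.INTER_CUBIC))
E
python3 - <<'E'
from h import *
for n in('scene','top'):
    d=cap(n); save(d,n+'0'); print(n,np.round(d['pose'],2),d['fov_y'],d['cx'],d['cy'],d['dist'])
s=arm.state();print(s['tool_pos'],s['tcp_rot'],s['clock'],s['contact_force'])
E
```

```text
scene [[ 1.0000e-01  9.5000e-01 -3.1000e-01  9.9538e+02]
 [ 1.0000e+00 -9.0000e-02  3.0000e-02 -1.5430e+01]
 [-0.0000e+00 -3.1000e-01 -9.5000e-01  1.4242e+03]
 [ 0.0000e+00  0.0000e+00  0.0000e+00  1.0000e+00]] 42.4372694335485 303.42958214871067 243.43502397757547 [-0.09184898  0.          0.          0.          0.        ]
top [[-2.00000e-02 -1.00000e+00  9.00000e-02  4.55830e+02]
 [-1.00000e+00  2.00000e-02  0.00000e+00  3.38800e+01]
 [-1.00000e-02 -9.00000e-02 -1.00000e+00  1.27328e+03]
 [ 0.00000e+00  0.00000e+00  0.00000e+00  1.00000e+00]] 51.31115641732509 316.95804354966987 241.47584173420577 [-0.13412005  0.          0.          0.          0.        ]
[ 260.04730668 -512.02234298  204.4181863 ] [[ 8.91676463e-01  4.52672790e-01 -6.56524246e-04]
 [ 4.52673174e-01 -8.91674422e-01  1.92917686e-03]
 [ 2.87879995e-04 -2.01739252e-03 -9.99997924e-01]] 0.1 [ 0.11031128 -0.19398663 -0.45927215]
```

View pics/scene0.png

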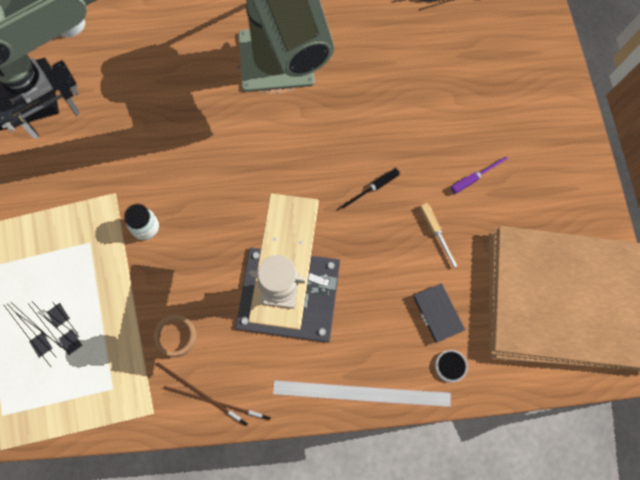

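View pics/top0.png

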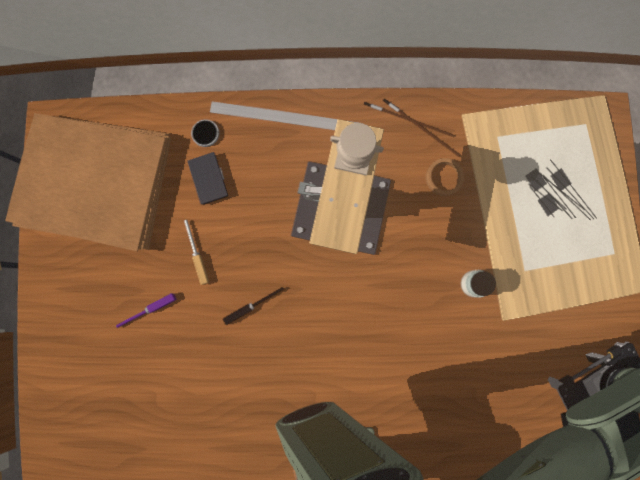

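Scene view: the wooden-handled rod is at (430,217) to (455,265). The look-alikes are a black screwdriver at (385,180) and a purple one at (465,183), so I choose the wooden one. The stand is at about (288,285), with the pawl at (322,281) on its +y side and the urn on the far side. Next I'll check in close crops.

```bash
python3 - <<'E'
from h import *
import cv2
a=load('scene');b=load('top')
A=cv2.resize(a['frame'][180:350,225:475,::-1],None,fx=3.2,fy=3.2,interpolation=cv2.INTER_CUBIC)
cv2.imwrite('pics/c1.png',A)
B=cv2.resize(b['frame'][110:295,170:400,::-1],None,fx=3.2,fy=3.2,interpolation=cv2.INTER_CUBIC)
cv2.imwrite('pics/c2.png',B)
E
```

```text
(no output)
```

View pics/c1.png

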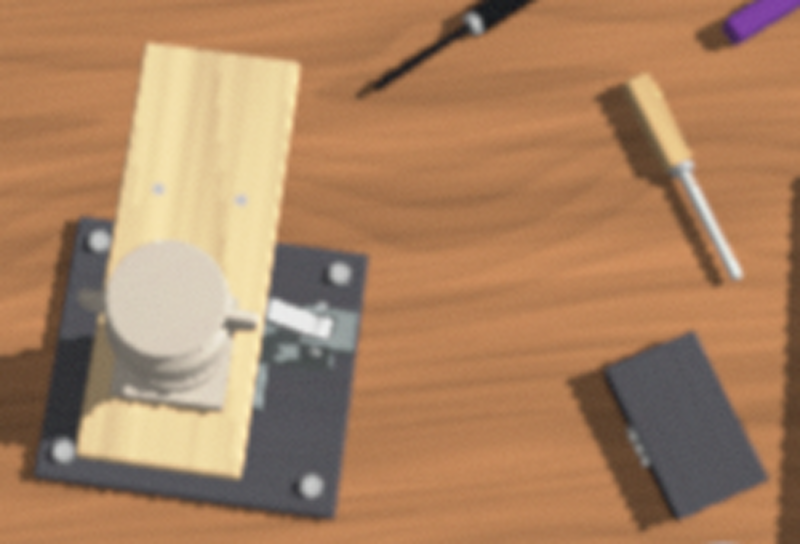

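View pics/c2.png

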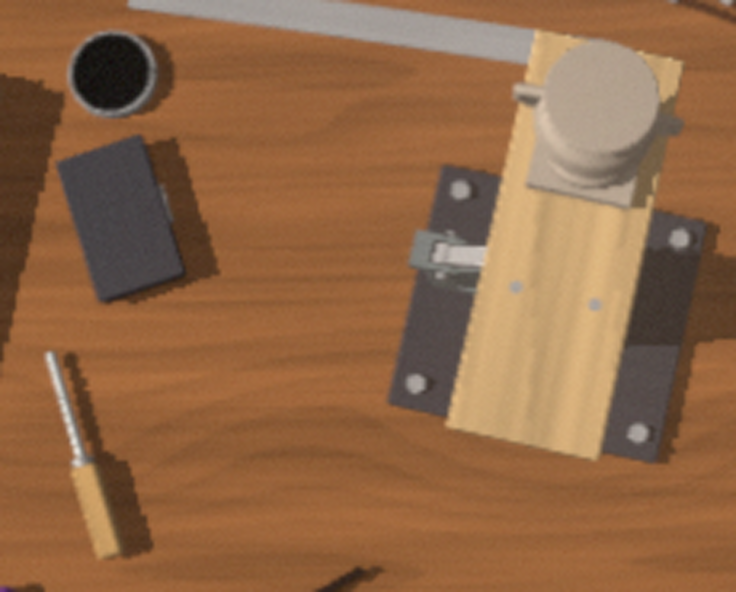

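Crops: the wooden rod is confirmed, with its handle butt at (639,81), ferrule at (680,168) and tip at (738,277) in c1. The stand's base corners, the board corners and the pawl (c1 (300,318)) are also readable. I'll now fit the poses.

```bash
python3 - <<'E'
from h import *
from scipy.optimize import least_squares
a=load('scene');b=load('top')
f1=lambda L:np.array(L)/3.2+[225,180]; f2=lambda L:np.array(L)/3.2+[170,110]
# stand order: (-x,-y),(-x,+y),(+x,+y),(+x,-y)
s1=f1([(82,218),(367,256),(333,517),(38,480)]); s2=f2([(658,462),(390,403),(442,167),(705,223)])
b1=f1([(148,43),(300,65),(242,478),(80,456)]); b2=f2([(597,459),(447,427),(537,30),(682,62)])
C=np.array([(-1,-1),(-1,1),(1,1),(1,-1)])
def pts(p,hx,hy,z):
    R=np.array([[np.cos(p[2]),-np.sin(p[2])],[np.sin(p[2]),np.cos(p[2])]])
    return np.c_[(C*[hx,hy])@R.T+p[:2],np.full(4,z)]
def res(p):
    S=pts(p,100,110,12);B=pts(p,130,48,p[3])
    return np.r_[(proj(a,S)-s1).ravel(),(proj(b,S)-s2).ravel(),(proj(a,B)-b1).ravel(),(proj(b,B)-b2).ravel()]
r=least_squares(res,[600,0,-.1,290],x_scale=[10,10,.1,10],loss='soft_l1'); print(r.x,np.round(r.fun.reshape(-1,2),1).tolist())
for d,L in((a,f1([(639,81),(680,168),(738,277)])),(b,f2([(109,557),(85,463),(51,353)]))):
    P=[atz(d,q,z)[:2] for q,z in zip(L,(10,10,10))]; print(np.round(P,1).tolist(),np.linalg.norm(P[2]-P[0]),np.degrees(np.arctan2(*(P[2]-P[0])[::-1])),(P[0]+(P[2]-P[0])*38/172).round(1))
E
```

```text
[ 6.55160559e+02 -2.33323675e+01 -2.33710823e-01  2.90648914e+02] [[-1.5, -1.0], [0.5, -1.0], [0.7, 0.3], [-1.7, -1.0], [-0.8, 0.2], [-1.9, 0.1], [-1.0, -1.4], [0.3, -0.9], [-1.2, 0.6], [-0.6, -0.2], [-0.6, 0.2], [-1.2, 0.1], [-0.1, 0.4], [-0.7, 0.0], [-1.1, -0.2], [-0.3, -0.3]]
[[466.5, 330.5], [539.6, 350.4], [629.0, 379.7]] 169.84496604112806 16.8332227720896 [502.4 341.3]
[[464.7, 327.5], [539.9, 346.9], [629.0, 375.3]] 171.09996543172107 16.2327908026772 [501. 338.]
```

```bash

python3 -m pendant '[{"dx":0.03,"dy":-0.0325},{"dx":0.03,"dy":-0.0325},{"dx":0.03,"dy":-0.0325},{"dx":0.03,"dy":-0.0325},{"dx":0.03,"dy":-0.0325},{"dx":0.03,"dy":-0.0325},{"dx":0.03,"dy":-0.0325},{"dx":0.03,"dy":-0.0325}]' 30
python3 -m pendant '[{"dx":0.03,"dy":-0.0325},{"dx":0.03,"dy":-0.0325},{"dx":0.03,"dy":-0.0325},{"dx":0.03,"dy":-0.0325},{"dx":0.03,"dy":-0.0325},{"dx":0.03,"dy":-0.0325},{"dx":0.03,"dy":-0.0325},{"dx":0.03,"dy":-0.0325}]'
python3 -m pendant '[{"dx":0.03,"dy":-0.0325},{"dx":0.03,"dy":-0.0325},{"dx":0.03,"dy":-0.0325},{"dx":0.03,"dy":-0.0325},{"rz":0.06},{"rz":0.06},{"rz":0.06},{}]'
cat >> h.py <<'E'
def st():
    s=arm.state(); print('t',s['clock'],'p',np.round(s['tool_pos'],1),'q',np.round(s['q'],2),'F',np.round(s['contact_force'],1),'w',round(s['gripper_width'],3),'g',round(s['grasp_force'],1)); print(np.round(s['tcp_rot'],3).tolist()); return s
E
python3 -c "from h import *;st()"
```

```text
t 0.1 p [ 260.  -512.   204.4] q [-1.25  0.21  1.54 -0.    1.39 -0.15] F [ 0.1 -0.2 -0.5] w 0.993 g 0.0
[[0.892, 0.453, -0.001], [0.453, -0.892, 0.002], [0.0, -0.002, -1.0]]validation failed for argument at $[0]...
validation failed for argument at $[0]...
validation failed for argument at $[0]...
```

```bash

python3 -m pendant '[{"dx":0.03,"dy":-0.0325,"dz":0,"rx":0,"ry":0,"rz":0,"grip":0},{"dx":0.03,"dy":-0.0325,"dz":0,"rx":0,"ry":0,"rz":0,"grip":0},{"dx":0.03,"dy":-0.0325,"dz":0,"rx":0,"ry":0,"rz":0,"grip":0},{"dx":0.03,"dy":-0.0325,"dz":0,"rx":0,"ry":0,"rz":0,"grip":0},{"dx":0.03,"dy":-0.0325,"dz":0,"rx":0,"ry":0,"rz":0,"grip":0},{"dx":0.03,"dy":-0.0325,"dz":0,"rx":0,"ry":0,"rz":0,"grip":0},{"dx":0.03,"dy":-0.0325,"dz":0,"rx":0,"ry":0,"rz":0,"grip":0},{"dx":0.03,"dy":-0.0325,"dz":0,"rx":0,"ry":0,"rz":0,"grip":0}]' 30
python3 -c "from h import *;st()"
```

```text
clock: 0.9
tool_pos: [356.4, -170.3, 205.1]
tcp_rot: [[0.892, 0.452, -0.0], [0.452, -0.892, 0.0], [0.0, -0.0, -1.0]]
contact_force: [0.3, 0.8, -0.5]
gripper_width: 0.999
grasp_force: 0.0
t 0.9 p [ 356.4 -170.3  205.1] q [-0.67 -0.2   1.95  0.    1.39  0.44] F [ 0.3  0.8 -0.5] w 0.999 g 0.0
[[0.892, 0.452, -0.0], [0.452, -0.892, 0.0], [0.0, -0.0, -1.0]]
```

```bash

python3 -m pendant '[{"dx":0.03,"dy":-0.0325,"dz":0,"rx":0,"ry":0,"rz":0,"grip":0},{"dx":0.03,"dy":-0.0325,"dz":0,"rx":0,"ry":0,"rz":0,"grip":0},{"dx":0.03,"dy":-0.0325,"dz":0,"rx":0,"ry":0,"rz":0,"grip":0},{"dx":0.03,"dy":-0.0325,"dz":0,"rx":0,"ry":0,"rz":0,"grip":0},{"dx":0.03,"dy":-0.0325,"dz":0,"rx":0,"ry":0,"rz":0,"grip":0},{"dx":0.03,"dy":-0.0325,"dz":0,"rx":0,"ry":0,"rz":0,"grip":0},{"dx":0.03,"dy":-0.0325,"dz":0,"rx":0,"ry":0,"rz":0,"grip":0},{"dx":0.03,"dy":-0.0325,"dz":0,"rx":0,"ry":0,"rz":0,"grip":0}]'
python3 -m pendant '[{"dx":0.03,"dy":-0.0325,"dz":0,"rx":0,"ry":0,"rz":0,"grip":0},{"dx":0.03,"dy":-0.0325,"dz":0,"rx":0,"ry":0,"rz":0,"grip":0},{"dx":0.03,"dy":-0.0325,"dz":0,"rx":0,"ry":0,"rz":0,"grip":0},{"dx":0.03,"dy":-0.0325,"dz":0,"rx":0,"ry":0,"rz":0,"grip":0},{"dx":0,"dy":0,"dz":0.03,"rx":0,"ry":0,"rz":0.06,"grip":0},{"dx":0,"dy":0,"dz":0.04,"rx":0,"ry":0,"rz":0.06,"grip":0},{"dx":0,"dy":0,"dz":0.03,"rx":0,"ry":0,"rz":0.06,"grip":0},{"dx":0,"dy":0,"dz":0,"rx":0,"ry":0,"rz":0,"grip":0}]' >/dev/null
python3 - <<'E'
from h import *
st()
d=cap('scene');save(d,'s1',(370,130,530,290),3.5);print(proj(d,[502,340,10]))
E
```

```text
clock: 1.7
tool_pos: [452.7, 170.2, 205.1]
tcp_rot: [[0.891, 0.453, -0.0], [0.453, -0.891, -0.0], [-0.001, 0.0, -1.0]]
contact_force: [0.2, 0.2, -0.7]
gripper_width: 0.998
grasp_force: 0.0
t 2.5 p [496.3 336.3  99.2] q [ 0.45  0.37  1.57 -0.    1.22  1.73] F [ 0.2 -0.3 -0.8] w 1.0 g 0.0
[[0.958, 0.286, -0.012], [0.286, -0.958, -0.006], [-0.013, 0.002, -1.0]]
[[430.81918936 218.4227793 ]]
```

View pics/s1.png

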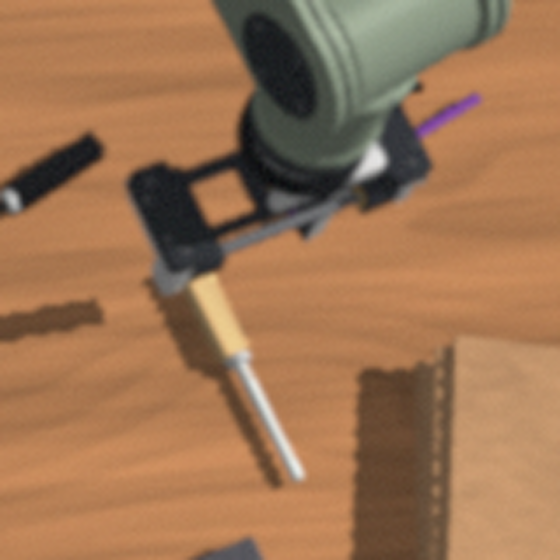

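```bash

python3 -m pendant '[{"dx":0.006,"dy":-0.002,"dz":0.01,"rx":0,"ry":0,"rz":0,"grip":0.4},{"dx":0,"dy":0,"dz":0.02,"rx":0,"ry":0,"rz":0,"grip":0.4},{"dx":0,"dy":0,"dz":0.02,"rx":0,"ry":0,"rz":0,"grip":0.4},{"dx":0,"dy":0,"dz":0.01,"rx":0,"ry":0,"rz":0,"grip":0.4},{"dx":0,"dy":0,"dz":0,"rx":0,"ry":0,"rz":0,"grip":0.4},{"dx":0,"dy":0,"dz":0,"rx":0,"ry":0,"rz":0,"grip":0.4},{"dx":0,"dy":0,"dz":0,"rx":0,"ry":0,"rz":0,"grip":0.4},{"dx":0,"dy":0,"dz":0,"rx":0,"ry":0,"rz":0,"grip":0.4}]' >/dev/null
python3 - <<'E'
from h import *
st()
E
```

```text
t 3.35 p [507.2 342.6  46.8] q [ 0.45  0.45  1.58 -0.    1.11  1.73] F [-0.6 -0.6  0.4] w 0.598 g 0.0
[[0.958, 0.286, 0.002], [0.286, -0.958, 0.001], [0.002, -0.0, -1.0]]
```

```bash

python3 -m pendant '[{"dx":-0.006,"dy":0,"dz":0.01,"rx":0,"ry":0,"rz":0,"grip":0.4},{"dx":0,"dy":0,"dz":0.015,"rx":0,"ry":0,"rz":0,"grip":0.4},{"dx":0,"dy":0,"dz":0.013,"rx":0,"ry":0,"rz":0,"grip":0.4},{"dx":0,"dy":0,"dz":0.005,"rx":0,"ry":0,"rz":0,"grip":0.4},{"dx":0,"dy":0,"dz":0,"rx":0,"ry":0,"rz":0,"grip":0.4},{"dx":0,"dy":0,"dz":0,"rx":0,"ry":0,"rz":0,"grip":1},{"dx":0,"dy":0,"dz":0,"rx":0,"ry":0,"rz":0,"grip":1},{"dx":0,"dy":0,"dz":0,"rx":0,"ry":0,"rz":0,"grip":1}]' 30
python3 -m pendant '[{"dx":0,"dy":0,"dz":0,"rx":0,"ry":0,"rz":0,"grip":1},{"dx":0,"dy":0,"dz":0,"rx":0,"ry":0,"rz":0,"grip":1},{"dx":0,"dy":0,"dz":-0.02,"rx":0,"ry":0,"rz":0,"grip":1},{"dx":0,"dy":0,"dz":-0.04,"rx":0,"ry":0,"rz":0,"grip":1},{"dx":0,"dy":0,"dz":-0.04,"rx":0,"ry":0,"rz":0,"grip":1},{"dx":0,"dy":0,"dz":-0.03,"rx":0,"ry":0,"rz":0,"grip":1},{"dx":0,"dy":0,"dz":0,"rx":0,"ry":0,"rz":0,"grip":1},{"dx":0,"dy":0,"dz":0,"rx":0,"ry":0,"rz":0,"grip":1}]'
```

```text
clock: 4.15
tool_pos: [500.5, 340.4, 2.3]
tcp_rot: [[0.958, 0.286, 0.0], [0.286, -0.958, 0.0], [0.0, -0.0, -1.0]]
contact_force: [-0.1, -0.2, -0.2]
gripper_width: 0.38
grasp_force: 0.0
clock: 4.95
tool_pos: [500.7, 340.5, 132.8]
tcp_rot: [[0.958, 0.286, 0.001], [0.286, -0.958, 0.001], [0.001, -0.0, -1.0]]
contact_force: [1.0, 0.1, -0.9]
gripper_width: 0.212
grasp_force: 29.6
```

```bash

python3 -m pendant '[{"dx":0,"dy":0,"dz":0,"rx":0,"ry":0,"rz":0.131,"grip":1},{"dx":0,"dy":0,"dz":0,"rx":0,"ry":0,"rz":0.131,"grip":1},{"dx":0,"dy":0,"dz":0,"rx":0,"ry":0,"rz":0.131,"grip":1},{"dx":0,"dy":0,"dz":0,"rx":0,"ry":0,"rz":0.131,"grip":1},{"dx":0,"dy":0,"dz":0,"rx":-0.1,"ry":0,"rz":0,"grip":1},{"dx":0,"dy":0,"dz":0,"rx":-0.1,"ry":0,"rz":0,"grip":1},{"dx":0,"dy":0,"dz":0,"rx":-0.1,"ry":0,"rz":0,"grip":1},{"dx":0,"dy":0,"dz":0,"rx":-0.1,"ry":0,"rz":0,"grip":1}]' >/dev/null
python3 -c "from h import *;st()"
```

```text
t 5.75 p [499.2 339.6 130. ] q [ 0.6   0.57  1.26 -0.27  1.62  2.44] F [-0.4 -0.1 -0.4] w 0.211 g 29.6
[[0.973, -0.212, -0.094], [-0.232, -0.893, -0.384], [-0.003, 0.396, -0.918]]
```

```bash

python3 -m pendant '[{"dx":0,"dy":0,"dz":0,"rx":-0.1,"ry":0,"rz":0,"grip":1},{"dx":0,"dy":0,"dz":0,"rx":-0.1,"ry":0,"rz":0,"grip":1},{"dx":0,"dy":0,"dz":0,"rx":-0.1,"ry":0,"rz":0,"grip":1},{"dx":0,"dy":0,"dz":0,"rx":-0.1,"ry":0,"rz":0,"grip":1},{"dx":0,"dy":0,"dz":0,"rx":-0.08,"ry":0,"rz":0,"grip":1},{"dx":0,"dy":0,"dz":0,"rx":0,"ry":0,"rz":0,"grip":1},{"dx":0,"dy":0,"dz":0,"rx":0,"ry":0,"rz":0,"grip":1},{"dx":0,"dy":0,"dz":0,"rx":0,"ry":0,"rz":0,"grip":1}]' >/dev/null
cat >> h.py <<'E'
S=np.array([655.2,-23.3]);TH=-0.2337
Rs=np.array([[np.cos(TH),-np.sin(TH),0],[np.sin(TH),np.cos(TH),0],[0,0,1]])
def w(p): return Rs@np.array(p,float)+np.r_[S,0]
def to(*targets,off=7.7):
    s=st();R=np.array(s['tcp_rot']);p=np.array(s['tool_pos'])
    print('axis in stand',np.round(Rs.T@(p-off*R[:,2]-np.r_[S,0]),1),'tool x in stand',np.round(Rs.T@R[:,0],3))
    for t in targets:
        t=w(t)+off*R[:,2]; print(np.round(R.T@(t-p),1)); p=t
E
python3 -c "from h import *;to((-179,54,137),(-114,54,137))"
```

```text
t 6.55 p [500.5 339.9 132.5] q [ 0.71  0.89  0.93 -0.53  2.03  2.46] F [-0.1  0.1  1. ] w 0.216 g 29.6
[[0.973, -0.148, -0.179], [-0.233, -0.62, -0.749], [0.0, 0.77, -0.638]]
axis in stand [-234.6  323.4  137.5] tool x in stand [ 1.    -0.001  0.   ]
[ 55.8 171.4 207.8]
[65. -0. -0.]
```

```bash

python3 -m pendant '[{"dx":0.008,"dy":0.0244,"dz":0.0297,"rx":0,"ry":0,"rz":0,"grip":1},{"dx":0.008,"dy":0.0244,"dz":0.0297,"rx":0,"ry":0,"rz":0,"grip":1},{"dx":0.008,"dy":0.0244,"dz":0.0297,"rx":0,"ry":0,"rz":0,"grip":1},{"dx":0.008,"dy":0.0244,"dz":0.0297,"rx":0,"ry":0,"rz":0,"grip":1},{"dx":0.008,"dy":0.0244,"dz":0.0297,"rx":0,"ry":0,"rz":0,"grip":1},{"dx":0.008,"dy":0.0244,"dz":0.0297,"rx":0,"ry":0,"rz":0,"grip":1},{"dx":0.008,"dy":0.0244,"dz":0.0297,"rx":0,"ry":0,"rz":0,"grip":1},{"dx":0,"dy":0,"dz":0,"rx":0,"ry":0,"rz":0,"grip":1}]' >/dev/null
python3 - <<'E'
from h import *
to((-179,54,137),(-114,54,137))
a=cap('scene');b=cap('top')
A=cv2.resize(a['frame'][180:345,230:390,::-1],None,fx=2.5,fy=2.5,interpolation=cv2.INTER_CUBIC)
B=cv2.resize(b['frame'][140:305,255:415,::-1],None,fx=2.5,fy=2.5,interpolation=cv2.INTER_CUBIC)
cv2.imwrite('pics/m1.png',np.hstack([A,B]))
for d,o in((a,(230,180)),(b,(255,140))):
    print(((proj(d,[w((-45,54,137)),w((0,80,162)),w((-114+30,54,137))])-o)*2.5).round())
E
```

```text
t 7.35 p [491.4  61.3 133.4] q [ 0.38  0.55  1.52 -0.68  1.66  2.34] F [-1.1  1.1 -1.4] w 0.213 g 29.6
[[0.971, -0.153, -0.182], [-0.238, -0.619, -0.749], [0.001, 0.77, -0.637]]
axis in stand [-178.9   50.3  138.3] tool x in stand [ 1.    -0.006  0.001]
[-0.1 -3.3 -2. ]
[65.  -0.3 -0.3]
[[211. 208.]
 [235. 255.]
 [217. 166.]]
[[152. 181.]
 [135. 123.]
 [143. 223.]]
```

View pics/m1.png

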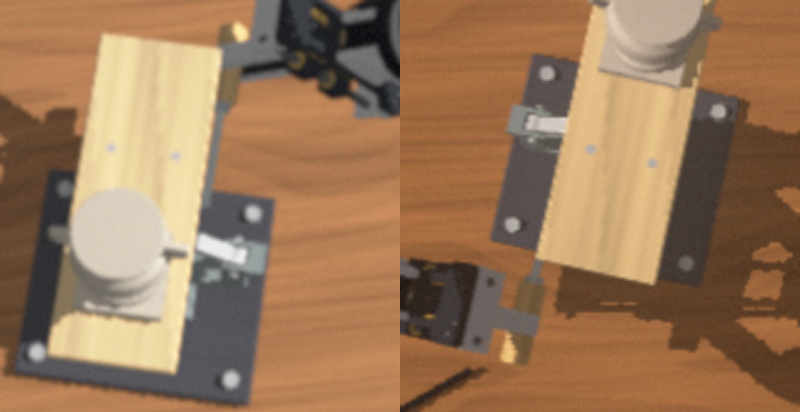

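The left half shows the rod tip at about (208,205), next to the board. That agrees with the model, and the pawl and cheeks project where they should. Now I'll insert the rod.

```bash

python3 -m pendant '[{"dx":0.0,"dy":-0.002,"dz":-0.0015,"rx":0,"ry":0,"rz":0,"grip":1},{"dx":0.01,"dy":0,"dz":0,"rx":0,"ry":0,"rz":0,"grip":1},{"dx":0.015,"dy":0,"dz":0,"rx":0,"ry":0,"rz":0,"grip":1},{"dx":0.015,"dy":0,"dz":0,"rx":0,"ry":0,"rz":0,"grip":1},{"dx":0.015,"dy":0,"dz":0,"rx":0,"ry":0,"rz":0,"grip":1},{"dx":0.01,"dy":0,"dz":0,"rx":0,"ry":0,"rz":0,"grip":1},{"dx":0,"dy":0,"dz":0,"rx":0,"ry":0,"rz":0,"grip":1},{"dx":0,"dy":0,"dz":0,"rx":0,"ry":0,"rz":0,"grip":1}]' >/dev/null
python3 - <<'E'
from h import *
to((-114,52,150),(-114,50,163),(-114,57,178),(-114,69,187),(-114,80,190),(-114,88,188))
E
```

```text
t 8.25 p [556.2  53.4 130.7] q [ 0.34  0.64  1.37 -0.71  1.68  2.27] F [-0.5  0.3 -0.6] w 0.209 g 29.6
[[0.973, -0.147, -0.179], [-0.232, -0.62, -0.75], [-0.001, 0.771, -0.637]]
axis in stand [-114.1   57.6  135.6] tool x in stand [ 1.    -0.    -0.001]
[ 0.1 14.7 -4.8]
[-0.  11.3 -6.7]
[ -0.    7.1 -15. ]
[ -0.   -0.7 -15. ]
[ -0.   -4.7 -10.4]
[-0.  -6.6 -4.9]
```

```bash

python3 -m pendant '[{"dx":0,"dy":0.007,"dz":-0.0024,"rx":0,"ry":0,"rz":0,"grip":1},{"dx":0,"dy":0.0075,"dz":-0.0024,"rx":0,"ry":0,"rz":0,"grip":1},{"dx":0,"dy":0.0055,"dz":-0.0033,"rx":0,"ry":0,"rz":0,"grip":1},{"dx":0,"dy":0.0055,"dz":-0.0033,"rx":0,"ry":0,"rz":0,"grip":1},{"dx":0,"dy":0.0035,"dz":-0.0075,"rx":0,"ry":0,"rz":0,"grip":1},{"dx":0,"dy":0.0035,"dz":-0.0075,"rx":0,"ry":0,"rz":0,"grip":1},{"dx":0,"dy":0,"dz":0,"rx":0,"ry":0,"rz":0,"grip":1},{"dx":0,"dy":0,"dz":0,"rx":0,"ry":0,"rz":0,"grip":1}]'
python3 - <<'E'
from h import *
to((-114,69,187),(-114,80,190),(-114,88,188))
a=cap('scene');b=cap('top')
A=cv2.resize(a['frame'][200:320,260:380,::-1],None,fx=3.3,fy=3.3,interpolation=cv2.INTER_CUBIC)
B=cv2.resize(b['frame'][140:260,270:390,::-1],None,fx=3.3,fy=3.3,interpolation=cv2.INTER_CUBIC)
cv2.imwrite('pics/m2.png',np.hstack([A,B]))
E
```

```text
clock: 9.05
tool_pos: [556.5, 52.9, 173.2]
tcp_rot: [[0.973, -0.148, -0.178], [-0.232, -0.62, -0.75], [0.001, 0.77, -0.637]]
contact_force: [0.7, 0.2, -0.3]
gripper_width: 0.215
grasp_force: 29.6
t 9.05 p [556.5  52.9 173.2] q [ 0.34  0.59  1.35 -0.72  1.73  2.23] F [ 0.7  0.2 -0.3] w 0.215 g 29.6
[[0.973, -0.148, -0.178], [-0.232, -0.62, -0.75], [0.001, 0.77, -0.637]]
axis in stand [-113.7   57.2  178.1] tool x in stand [ 1.    -0.     0.001]
[ -0.3  -0.7 -14.8]
[  0.   -4.7 -10.4]
[-0.  -6.6 -4.9]
```

View pics/m2.png

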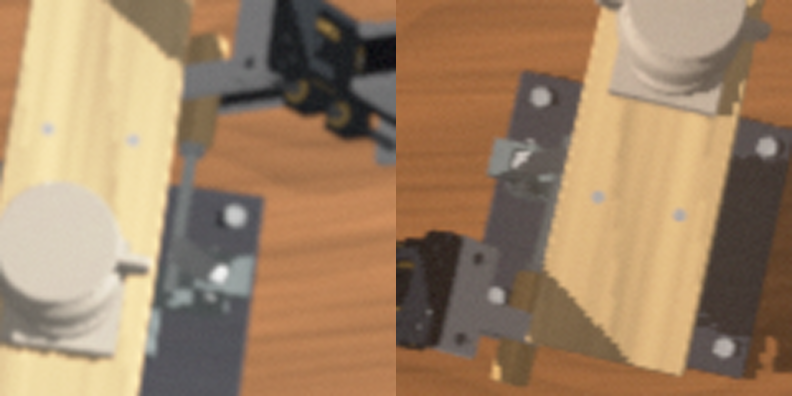

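The pawl has lifted close to upright (bright tip at (218,272) on the left). I'll continue the throw.

```bash

python3 -m pendant '[{"dx":0,"dy":-0.0004,"dz":-0.0075,"rx":0,"ry":0,"rz":0,"grip":1},{"dx":0,"dy":-0.0004,"dz":-0.0075,"rx":0,"ry":0,"rz":0,"grip":1},{"dx":0,"dy":-0.0024,"dz":-0.0052,"rx":0,"ry":0,"rz":0,"grip":1},{"dx":0,"dy":-0.0024,"dz":-0.0052,"rx":0,"ry":0,"rz":0,"grip":1},{"dx":0,"dy":-0.004,"dz":-0.004,"rx":0,"ry":0,"rz":0,"grip":1},{"dx":0,"dy":-0.003,"dz":-0.002,"rx":0,"ry":0,"rz":0,"grip":1},{"dx":0,"dy":0,"dz":0,"rx":0,"ry":0,"rz":0,"grip":1},{"dx":0,"dy":0,"dz":0,"rx":0,"ry":0,"rz":0,"grip":1}]'
python3 - <<'E'
from h import *
to((-234,90,188))
a=cap('scene');b=cap('top')
A=cv2.resize(a['frame'][200:320,260:380,::-1],None,fx=3.3,fy=3.3,interpolation=cv2.INTER_CUBIC)
B=cv2.resize(b['frame'][140:260,270:390,::-1],None,fx=3.3,fy=3.3,interpolation=cv2.INTER_CUBIC)
cv2.imwrite('pics/m3.png',np.hstack([A,B]))
E
```

```text
clock: 9.95
tool_pos: [563.5, 84.0, 182.9]
tcp_rot: [[0.973, -0.147, -0.179], [-0.232, -0.62, -0.75], [-0.001, 0.771, -0.637]]
contact_force: [-0.4, -0.7, -0.9]
gripper_width: 0.212
grasp_force: 29.6
t 9.95 p [563.5  84.  182.9] q [ 0.38  0.62  1.28 -0.7   1.78  2.23] F [-0.4 -0.7 -0.9] w 0.212 g 29.6
[[0.973, -0.147, -0.179], [-0.232, -0.62, -0.75], [-0.001, 0.771, -0.637]]
axis in stand [-114.    89.1  187.8] tool x in stand [ 1.    -0.    -0.001]
[-120.    -0.5   -0.8]
```

View pics/m3.png

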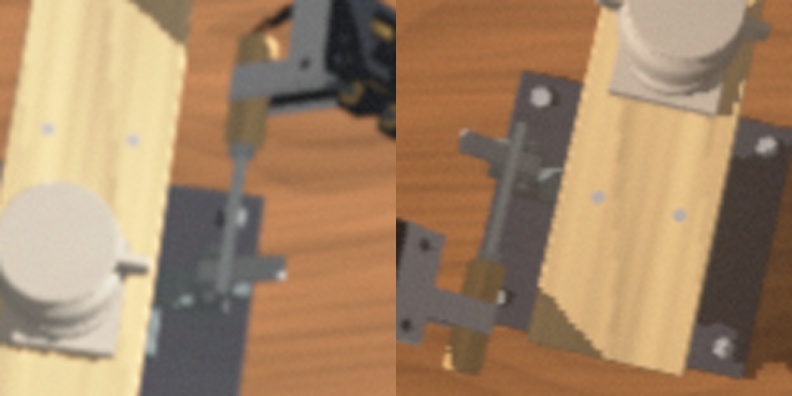

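The pawl now points to +y at (280,272) on the left, so it's thrown over on its rest and the board is still up. I'll withdraw the rod.

```bash

python3 -m pendant '[{"dx":0,"dy":0.002,"dz":-0.002,"rx":0,"ry":0,"rz":0,"grip":1},{"dx":-0.02,"dy":0,"dz":0,"rx":0,"ry":0,"rz":0,"grip":1},{"dx":-0.03,"dy":0,"dz":0,"rx":0,"ry":0,"rz":0,"grip":1},{"dx":-0.03,"dy":0,"dz":0,"rx":0,"ry":0,"rz":0,"grip":1},{"dx":-0.03,"dy":0,"dz":0,"rx":0,"ry":0,"rz":0,"grip":1},{"dx":0,"dy":-0.02,"dz":-0.03,"rx":0,"ry":0,"rz":0,"grip":1},{"dx":0,"dy":-0.02,"dz":-0.03,"rx":0,"ry":0,"rz":0,"grip":1},{"dx":0,"dy":-0.02,"dz":-0.03,"rx":0,"ry":0,"rz":0,"grip":1}]' >/dev/null
python3 -m pendant '[{"dx":0,"dy":0,"dz":0,"rx":0.11,"ry":0,"rz":0,"grip":1},{"dx":0,"dy":0,"dz":0,"rx":0.11,"ry":0,"rz":0,"grip":1},{"dx":0,"dy":0,"dz":0,"rx":0.11,"ry":0,"rz":0,"grip":1},{"dx":0,"dy":0,"dz":0,"rx":0.11,"ry":0,"rz":0,"grip":1},{"dx":0,"dy":0,"dz":0,"rx":0.11,"ry":0,"rz":0,"grip":1},{"dx":0,"dy":0,"dz":0,"rx":0.11,"ry":0,"rz":0,"grip":1},{"dx":0,"dy":0,"dz":0,"rx":0.11,"ry":0,"rz":0,"grip":1},{"dx":0,"dy":0,"dz":0,"rx":0.11,"ry":0,"rz":0,"grip":1}]' >/dev/null
python3 - <<'E'
from h import *
s=st();R=np.array(s['tcp_rot']);print(R.T@(np.array([520,250,2.3])-s['tool_pos']))
E
```

```text
t 11.65 p [482.1 214.3 198.4] q [0.25 0.11 1.67 0.   1.36 2.06] F [ 0.3  0.2 -0.7] w 0.209 g 29.6
[[0.973, -0.232, 0.003], [-0.232, -0.973, 0.004], [0.002, -0.005, -1.0]]
[ 28.08841685 -42.6272196  196.38877482]
```

```bash

python3 -m pendant '[{"dx":0.014,"dy":-0.022,"dz":0.02,"rx":0,"ry":0,"rz":0,"grip":1},{"dx":0.014,"dy":-0.021,"dz":0.03,"rx":0,"ry":0,"rz":0,"grip":1},{"dx":0,"dy":0,"dz":0.04,"rx":0,"ry":0,"rz":0,"grip":1},{"dx":0,"dy":0,"dz":0.04,"rx":0,"ry":0,"rz":0,"grip":1},{"dx":0,"dy":0,"dz":0.03,"rx":0,"ry":0,"rz":0,"grip":1},{"dx":0,"dy":0,"dz":0.016,"rx":0,"ry":0,"rz":0,"grip":1},{"dx":0,"dy":0,"dz":0.0,"rx":0,"ry":0,"rz":0,"grip":1},{"dx":0,"dy":0,"dz":0,"rx":0,"ry":0,"rz":0,"grip":1}]'
```

```text
clock: 12.45
tool_pos: [519.3, 249.6, 21.6]
tcp_rot: [[0.973, -0.232, 0.0], [-0.232, -0.973, -0.0], [0.0, 0.0, -1.0]]
contact_force: [0.0, 0.3, 0.3]
gripper_width: 0.214
grasp_force: 29.6
```

```bash

python3 -m pendant '[{"dx":0,"dy":0,"dz":0.01,"rx":0,"ry":0,"rz":0,"grip":1},{"dx":0,"dy":0,"dz":0.006,"rx":0,"ry":0,"rz":0,"grip":1},{"dx":0,"dy":0,"dz":0.002,"rx":0,"ry":0,"rz":0,"grip":1},{"dx":0,"dy":0,"dz":0,"rx":0,"ry":0,"rz":0,"grip":1},{"dx":0,"dy":0,"dz":0,"rx":0,"ry":0,"rz":0,"grip":0.5},{"dx":0,"dy":0,"dz":0,"rx":0,"ry":0,"rz":0,"grip":0.5},{"dx":0,"dy":0,"dz":0,"rx":0,"ry":0,"rz":0,"grip":0.5},{"dx":0,"dy":0,"dz":0,"rx":0,"ry":0,"rz":0,"grip":0.5}]'
python3 -m pendant '[{"dx":0,"dy":0,"dz":-0.02,"rx":0,"ry":0,"rz":0,"grip":0.5},{"dx":0,"dy":0,"dz":-0.04,"rx":0,"ry":0,"rz":0,"grip":0.5},{"dx":0,"dy":0,"dz":-0.045,"rx":0,"ry":0,"rz":0,"grip":1},{"dx":0,"dy":0,"dz":-0.045,"rx":0,"ry":0,"rz":0,"grip":1},{"dx":0,"dy":0,"dz":-0.045,"rx":0,"ry":0,"rz":0,"grip":1},{"dx":0,"dy":0,"dz":-0.045,"rx":0,"ry":0,"rz":0,"grip":1},{"dx":0,"dy":0,"dz":-0.045,"rx":0,"ry":0,"rz":0,"grip":1},{"dx":0,"dy":0,"dz":-0.045,"rx":0,"ry":0,"rz":0,"grip":1}]' > /dev/null
python3 - <<'E'
from h import *
s=st();R=np.array(s['tcp_rot']);print(R.T@(w((-65,0,310))-s['tool_pos']))
E
```

```text
clock: 13.25
tool_pos: [519.1, 249.8, 3.4]
tcp_rot: [[0.973, -0.232, 0.0], [-0.232, -0.973, 0.0], [0.0, -0.0, -1.0]]
contact_force: [-0.2, -1.0, 0.1]
gripper_width: 0.489
grasp_force: 0.0
t 14.05 p [518.5 249.6 335.2] q [0.3  0.14 1.36 0.   1.65 2.1 ] F [-0.2  0.4 -1.3] w 0.028 g 0.0
[[0.973, -0.232, 0.0], [-0.232, -0.973, 0.0], [0.0, -0.0, -1.0]]
[131.27435334 233.81724225  25.1747574 ]
```

```bash

python3 -m pendant '[{"dx":0.02,"dy":0.0334,"dz":0,"rx":0,"ry":0,"rz":0,"grip":1},{"dx":0.0185,"dy":0.0334,"dz":0,"rx":0,"ry":0,"rz":0,"grip":1},{"dx":0.0185,"dy":0.0334,"dz":0,"rx":0,"ry":0,"rz":0,"grip":1},{"dx":0.0185,"dy":0.0334,"dz":0,"rx":0,"ry":0,"rz":0,"grip":1},{"dx":0.0185,"dy":0.0334,"dz":0,"rx":0,"ry":0,"rz":0,"grip":1},{"dx":0.0185,"dy":0.0334,"dz":0,"rx":0,"ry":0,"rz":0,"grip":1},{"dx":0.0185,"dy":0.0334,"dz":0,"rx":0,"ry":0,"rz":0,"grip":1},{"dx":0,"dy":0,"dz":0,"rx":0,"ry":0,"rz":0,"grip":1}]' >/dev/null
python3 - <<'E'
from h import *
to((-65,0,300),off=0)
a=cap('scene');b=cap('top')
A=cv2.resize(a['frame'][150:350,230:390,::-1],None,fx=2.5,fy=2.5,interpolation=cv2.INTER_CUBIC)
B=cv2.resize(b['frame'][105:305,255:415,::-1],None,fx=2.5,fy=2.5,interpolation=cv2.INTER_CUBIC)
cv2.imwrite('pics/m4.png',np.hstack([A,B]))
E
```

```text
t 14.85 p [592.7 -12.6 332.5] q [-0.17  0.18  1.32 -0.    1.65  1.64] F [-0.3  1.1 -0.1] w 0.004 g 0.0
[[0.971, -0.238, -0.001], [-0.238, -0.971, -0.002], [-0.0, 0.002, -1.0]]
axis in stand [-63.3  -4.  332.5] tool x in stand [ 1.    -0.006 -0.   ]
[-1.7 -4.1 32.5]
```

View pics/m4.png

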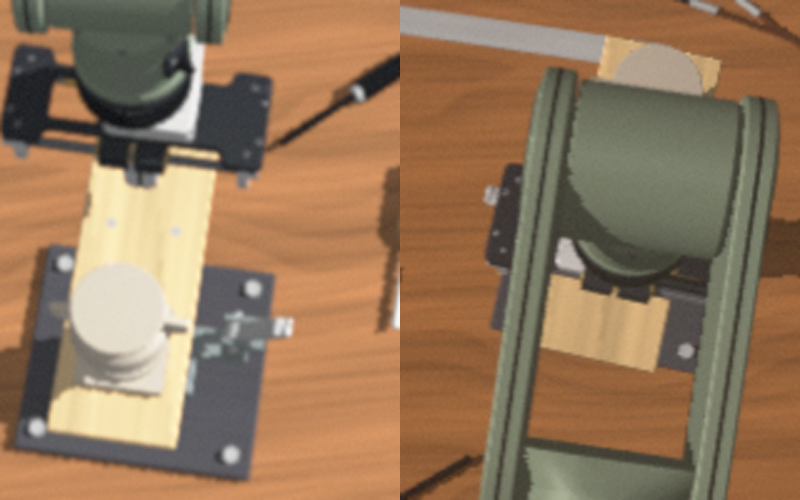

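Pawl is at (285,328) on its rest, and the closed fingers are above the bare half, clear of the urn. I'll come down gently.

```bash

python3 -m pendant '[{"dx":-0.01,"dy":-0.004,"dz":0.01,"rx":0,"ry":0,"rz":0,"grip":1},{"dx":0,"dy":0,"dz":0.012,"rx":0,"ry":0,"rz":0,"grip":1},{"dx":0,"dy":0,"dz":0.01,"rx":0,"ry":0,"rz":0,"grip":1},{"dx":0,"dy":0,"dz":0.004,"rx":0,"ry":0,"rz":0,"grip":1},{"dx":0,"dy":0,"dz":0.004,"rx":0,"ry":0,"rz":0,"grip":1},{"dx":0,"dy":0,"dz":0.004,"rx":0,"ry":0,"rz":0,"grip":1},{"dx":0,"dy":0,"dz":0.004,"rx":0,"ry":0,"rz":0,"grip":1},{"dx":0,"dy":0,"dz":0.004,"rx":0,"ry":0,"rz":0,"grip":1}]'
```

```text
clock: 15.75
tool_pos: [582.7, -1.0, 282.5]
tcp_rot: [[0.973, -0.231, -0.001], [-0.231, -0.973, 0.001], [-0.001, -0.001, -1.0]]
contact_force: [-4.2, 1.0, 6.1]
gripper_width: 0.005
grasp_force: 3.1
```

Contact is at about 6 N and the board is moving, so I'll continue at 40–50 mm/s.

```bash

python3 -m pendant '[{"dx":0,"dy":0,"dz":0.004,"rx":0,"ry":0,"rz":0,"grip":1},{"dx":0,"dy":0,"dz":0.004,"rx":0,"ry":0,"rz":0,"grip":1},{"dx":0,"dy":0,"dz":0.004,"rx":0,"ry":0,"rz":0,"grip":1},{"dx":0,"dy":0,"dz":0.004,"rx":0,"ry":0,"rz":0,"grip":1},{"dx":0,"dy":0,"dz":0.004,"rx":0,"ry":0,"rz":0,"grip":1},{"dx":0,"dy":0,"dz":0.004,"rx":0,"ry":0,"rz":0,"grip":1},{"dx":0,"dy":0,"dz":0.004,"rx":0,"ry":0,"rz":0,"grip":1},{"dx":0,"dy":0,"dz":0.003,"rx":0,"ry":0,"rz":0,"grip":1}]'
```

```text
clock: 16.55
tool_pos: [582.7, -1.0, 251.3]
tcp_rot: [[0.973, -0.231, -0.001], [-0.231, -0.973, 0.001], [-0.001, -0.001, -1.0]]
contact_force: [-4.0, 2.9, 5.9]
gripper_width: 0.004
grasp_force: 3.1
```

```bash

python3 -m pendant '[{"dx":0,"dy":0,"dz":0.003,"rx":0,"ry":0,"rz":0,"grip":1},{"dx":0,"dy":0,"dz":0.003,"rx":0,"ry":0,"rz":0,"grip":1},{"dx":0,"dy":0,"dz":0.003,"rx":0,"ry":0,"rz":0,"grip":1},{"dx":0,"dy":0,"dz":0.003,"rx":0,"ry":0,"rz":0,"grip":1},{"dx":0,"dy":0,"dz":0.003,"rx":0,"ry":0,"rz":0,"grip":1},{"dx":0,"dy":0,"dz":0.001,"rx":0,"ry":0,"rz":0,"grip":1},{"dx":0,"dy":0,"dz":0.001,"rx":0,"ry":0,"rz":0,"grip":1},{"dx":0,"dy":0,"dz":0,"rx":0,"ry":0,"rz":0,"grip":1}]'
```

```text
clock: 17.35
tool_pos: [582.9, -1.1, 234.1]
tcp_rot: [[0.973, -0.232, -0.001], [-0.232, -0.973, 0.001], [-0.001, -0.001, -1.0]]
contact_force: [-2.9, 0.6, 3.9]
gripper_width: 0.003
grasp_force: 2.2
```

```bash

python3 -m pendant '[{"dx":0,"dy":0,"dz":0.001,"rx":0,"ry":0,"rz":0,"grip":1},{"dx":0,"dy":0,"dz":0.001,"rx":0,"ry":0,"rz":0,"grip":1},{"dx":0,"dy":0,"dz":0.0005,"rx":0,"ry":0,"rz":0,"grip":1},{"dx":0,"dy":0,"dz":0,"rx":0,"ry":0,"rz":0,"grip":1},{"dx":0,"dy":0,"dz":0,"rx":0,"ry":0,"rz":0,"grip":1},{"dx":0,"dy":0,"dz":0,"rx":0,"ry":0,"rz":0,"grip":1},{"dx":0,"dy":0,"dz":0,"rx":0,"ry":0,"rz":0,"grip":1},{"dx":0,"dy":0,"dz":0,"rx":0,"ry":0,"rz":0,"grip":1}]'
```

```text
clock: 18.15
tool_pos: [583.0, -1.2, 232.2]
tcp_rot: [[0.973, -0.232, -0.0], [-0.232, -0.973, 0.001], [-0.0, -0.001, -1.0]]
contact_force: [-3.8, 0.4, 7.3]
gripper_width: 0.004
grasp_force: 3.6
```

```bash

python3 -m pendant '[{"dx":0,"dy":0,"dz":0.0005,"rx":0,"ry":0,"rz":0,"grip":1},{"dx":0,"dy":0,"dz":0.0005,"rx":0,"ry":0,"rz":0,"grip":1},{"dx":0,"dy":0,"dz":0.0005,"rx":0,"ry":0,"rz":0,"grip":1},{"dx":0,"dy":0,"dz":0,"rx":0,"ry":0,"rz":0,"grip":1},{"dx":0,"dy":0,"dz":0,"rx":0,"ry":0,"rz":0,"grip":1},{"dx":0,"dy":0,"dz":0,"rx":0,"ry":0,"rz":0,"grip":1},{"dx":0,"dy":0,"dz":0,"rx":0,"ry":0,"rz":0,"grip":1},{"dx":0,"dy":0,"dz":0,"rx":0,"ry":0,"rz":0,"grip":1}]'
```

```text
clock: 18.95
tool_pos: [583.1, -1.2, 232.2]
tcp_rot: [[0.973, -0.232, 0.0], [-0.232, -0.973, 0.001], [0.0, -0.001, -1.0]]
contact_force: [-7.6, 2.4, 12.0]
gripper_width: -0.002
grasp_force: 6.1
```

The force rose with no travel at z = 232, so the board is on its bottom stop. I'll lift off and check.

```bash

python3 -m pendant '[{"dx":0,"dy":0,"dz":-0.005,"rx":0,"ry":0,"rz":0,"grip":1},{"dx":0,"dy":0,"dz":-0.03,"rx":0,"ry":0,"rz":0,"grip":1},{"dx":-0.02,"dy":0,"dz":-0.03,"rx":0,"ry":0,"rz":0,"grip":1},{"dx":-0.03,"dy":0,"dz":-0.03,"rx":0,"ry":0,"rz":0,"grip":1},{"dx":-0.03,"dy":0,"dz":-0.02,"rx":0,"ry":0,"rz":0,"grip":1},{"dx":0,"dy":0,"dz":0,"rx":0,"ry":0,"rz":0,"grip":1},{"dx":0,"dy":0,"dz":0,"rx":0,"ry":0,"rz":0,"grip":1},{"dx":0,"dy":0,"dz":0,"rx":0,"ry":0,"rz":0,"grip":1}]' >/dev/null
python3 - <<'E'
from h import *
a=cap('scene');save(a,'f',(220,130,480,390),2.2)
print(((proj(a,[w((130,48,232)),w((130,-48,232))])-[220,130])*2.2).round())
E
```

```text
[[177. 451.]
 [ 69. 436.]]
```

View pics/f.png

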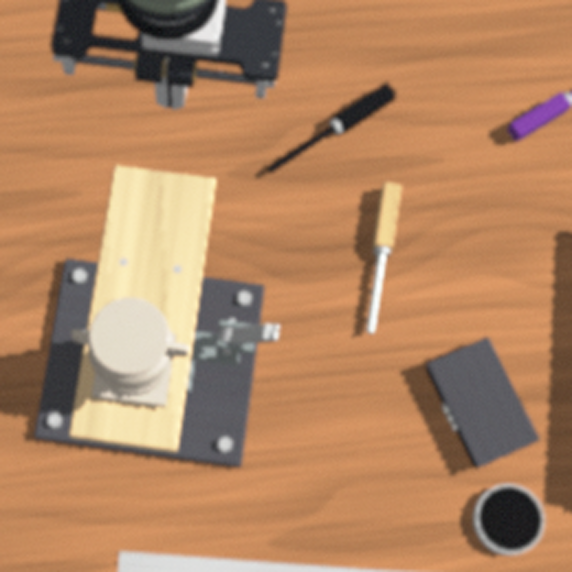

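The board's far corners at (180,450) and (70,436) match the home height. The pawl is on its rest at (270,332), and the rod lies flat and clear at (380,255). Handing in.

```bash
python3 -c "from h import *;print(arm.close_job())"
```

```text
the job is handed in; nothing more can be done
None
```

I handed in the job with the pawl thrown onto its rest by the rod, the board eased down onto its bottom stop, and the rod flat on the table clear of the stand; the urn was never touched and the jar, paint box and tape roll were left alone (no verdict came back).

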